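# Stand the fallen bookend up and close the row of cartons

## Robot

A 6-joint arm with a two-finger parallel gripper is mounted at the origin on a cart in front of the work surface, level with it; the furniture and walls round the work are solid. World frame = base frame: x ahead of the robot, y to its left, z up, the work surface at z = 0. Lengths are in mm, angles in rad, forces in N, time in s.
With the tool pointing down it reaches from about 325 to 875 mm from the base axis. Payload 4.4 kg.
Tool frame: the origin (TCP) lies on the centre line of the jaws, within the pads' length; the fingertips stand ahead of it and the grasp point (between the pads) lies 6 mm ahead of it (ctrl.tcp_to_tips is the z of the fingertips in the tool frame, in mm); z points along the fingers, y is the line along which they close (so a half turn about z gives the same grasp; the last joint's range is limited). The gripper opens to 85 mm and grips with 20 to 120 N. Pads are 22 mm wide; open, the fingers measure 114 mm over their backs; the gripper's body (76 mm by 85 mm) begins 54 mm behind the grasp point. The pads swing forward as they close: fully open they stand 13 mm farther back than shut.
Start: joints at [-1.347, 0.207, 1.542, -0, 1.393, -0.15], TCP at [210.488, -535.091, 226.382] pointing down, gripper open.
Joint ranges: [-2.73, 2.73], [-0.86, 2.22], [0.23, 2.46], [-1.11, 4.25], [0.08, 2.63], [-2.82, 2.82]. Speed limits (rad/s): [2.79, 2.79, 3.14, 3.14, 3.14, 3.14].

## Interface

Orientations are given as a 3x3 rotation matrix whose columns are the frame's x, y, z axes.
In Python, from plant import ctrl, sensors, optics gives the robot as it stands. Calls block until the motion is done:
- ctrl.move_ptp(position, orientation): joint-space move of the TCP to a pose.
- ctrl.move_l(position, rot=None, vel=150, threshold=None): straight line of the TCP; rot=None keeps the orientation; vel is the mean speed in mm/s. With threshold (N) it stops when the force on the tool has changed by that much, and returns True; else False.
- ctrl.set_joints(angles): joint-space move.
- ctrl.gripper_to(opening, force=None): finger opening in mm; force is the grip in N (None keeps the last); returns when the fingers have stopped.
- ctrl.hold(seconds).
- ctrl.solve_ik(position, orientation): joint angles nearest the present ones, or None.
- sensors.read_state(): the state.
- optics.grab_frame(name): name is "side" or "top"; returns (picture, depth): 420x560x3 uint8, red, green, blue; 420x560 float32, mm along the optical axis (not along the pixel's ray), 0 where there is no reading.
- optics.camera_params(name): a dict with "mtx" (3x3 intrinsics, pixels), "k1" (the pictures are not rectified: a ray, as slopes to the right and down, at radius r is drawn at 1 + k1 r^2 times it, then the intrinsics apply), "R" (3x3) and "t" (3): a world point X has camera coordinates R X + t. Camera axes: x right, y down, z forward; pixel columns grow to the right and rows downward; lengths in mm; the calibration is good to about 2 mm. A picture is of the moment at which its call begins. camera_params takes no time and is no camera call.
A pose or a line that the arm cannot do raises ctrl.MotionError and nothing moves.
- ctrl.finish_job(): hands the job in; it is judged then, once.
The state is a dict: "t": time; "q": joint angles; "qvel": joint speeds; "tau": joint torques, N m; "eef_pos": TCP position; "eef_rot": TCP orientation; "force": force on the tool from outside, world axes, zero at the start; "wrist_torque": the same for the moment, N m; "grip_width": finger opening in mm; "grasp_force": force on a finger pad.
Only numpy, scipy, OpenCV 4.12 (cv2) and the standard library are available. Lean on these libraries where they do the work, as an engineer would, in place of code of your own. Each camera call takes 0.05 s, during which the arm holds its last target. There are 200 camera calls.

## Task

On the wooden board, the blue bookend at the open end of the row of white cartons has tipped over: push its raised foot over with the fingertips, away from the row, so that the bookend stands on its foot again, then push it along the board square up against the cartons until the whole row is closed up, without gaps, between it and the fixed bookend. Only push: do not lift or carry the bookend or the cartons. Keep all the cartons standing in the row, leave the other things on the table alone, and finish clear of everything.

Things in the scene. Friction and masses are not known exactly. Their poses are not given: they have to be found in the camera images.
- fallen_bookend: Blue metal L-shaped bookend, loose, 0.72-0.98 kg: upright plate 100 wide, 85 high, 6 thick; foot 100 wide, 95 long, 10 thick (mm). Tipped over at the start: plate flat on the board, pointing at the row, foot up. Origin: middle of the outer bottom edge, on the board lying or standing. Own axes: x width; z up the plate (level, to the row, when lying); y out of its flat outer face; the foot runs from the origin to -y.
- foot_tip (a point): Point on the fallen bookend's foot: middle of its width, 85 mm out along the foot, on the side that faces the plate (the foot's top when it stands). Lying, it is 85 mm above the board and faces the row. Pushed here away from the row, the bookend rocks about the edge at its origin; after about 30 degrees it falls onto its foot by itself. Once standing, push its plate low, just above the foot: pushed high it tips.
- fixed_bookend: The same kind of blue bookend, same sizes, but standing, fixed to a light wooden board (180 x 500 mm, top 12 mm above the table) that carries row and fallen bookend. Origin: middle of the bottom edge of the flat face against which the row stands, on the board; z up, x width; the row runs to -y. The board reaches 400 mm to -y, 100 to +y. The closed row ends 66 mm from the face.
- carton1_mid (a point): Centre of carton 1 of the row (1 next to the fixed bookend, 4 nearest the fallen one): flat white carton 110 mm long, 16.5 mm thick, standing 64 mm high on its long edge, loose, 35 g, long side across the row. Its x axis is vertical, y along its length, z along its thickness. Gaps of 3 to 9 mm between cartons. While pushed they may lean; pressed fully together, with up to 20 N, they stand straight.
- carton2_mid (a point): Centre of carton 2 of the row (1 next to the fixed bookend, 4 nearest the fallen one): flat white carton 110 mm long, 16.5 mm thick, standing 64 mm high on its long edge, loose, 35 g, long side across the row. Its x axis is vertical, y along its length, z along its thickness. Gaps of 3 to 9 mm between cartons. While pushed they may lean; pressed fully together, with up to 20 N, they stand straight.
- carton3_mid (a point): Centre of carton 3 of the row (1 next to the fixed bookend, 4 nearest the fallen one): flat white carton 110 mm long, 16.5 mm thick, standing 64 mm high on its long edge, loose, 35 g, long side across the row. Its x axis is vertical, y along its length, z along its thickness. Gaps of 3 to 9 mm between cartons. While pushed they may lean; pressed fully together, with up to 20 N, they stand straight.
- carton4_mid (a point): Centre of carton 4 of the row (1 next to the fixed bookend, 4 nearest the fallen one): flat white carton 110 mm long, 16.5 mm thick, standing 64 mm high on its long edge, loose, 35 g, long side across the row. Its x axis is vertical, y along its length, z along its thickness. Gaps of 3 to 9 mm between cartons. While pushed they may lean; pressed fully together, with up to 20 N, they stand straight.
- fibre_spool: Bystander, loose: white reel with yellow fibre lying flat, 68 mm across, 24 mm high; origin at the centre of its underside.
- solder_tin: Bystander, loose: round grey tin, 62 mm across, 24 mm high; origin at the centre of its underside.
- wipes_tub2: Bystander, loose: tub of wipes with orange lid, 64 mm across, 72 mm high; origin at the centre of its underside.
- power_meter: Bystander, loose: orange handheld meter lying flat, 135 x 62 x 31 mm; origin at the centre of its underside.
- fault_pen2: Bystander, loose: red pen-shaped tester lying flat, 20 x 140 x 22 mm; origin at the centre of its underside.
- glasses: Bystander, loose: dark safety glasses, 48 x 133 x 26 mm; origin at the centre of its underside.
There are look-alikes about, which are no part of the job. Leave any pink look-alike of the part that bears carton3_mid alone.

How it is judged:
By the outcome, as a careful person would: the job done as asked, in the order asked, and still so for the second after the job is handed in, with the robot touching nothing.
It also fails if it takes over 45 s, if anything falls off the work surface, if the arm or the gripper's body presses on something with over 40 N, if the wrist force passes 120 N, or if a joint passes its speed limit or range.

## Working session

There is one attempt and no reset: what is moved stays moved. The work goes in short steps, each a Python script; the robot and the scene stay as the last script left them, time stands still between calls to the robot, and variables do not carry over. Pictures are saved under pics/ and viewed, at most 10 in all, crops included, and the job is handed in when it is done.

```bash
mkdir -p pics; ls
cat > h.py <<'E'
import numpy as np, cv2
from plant import ctrl, sensors, optics
def grab(n,fn=None):
    p,d=optics.grab_frame(n)
    if fn: cv2.imwrite('pics/'+fn,p[:,:,::-1])
    c=optics.camera_params(n); K=np.array(c['mtx']);k1=c['k1']
    v,u=np.mgrid[:420,:560].astype(float)
    pts=np.stack([u.ravel(),v.ravel()],1)[:,None]
    n_=cv2.undistortPoints(pts,K,np.array([k1,0,0,0.]))[:,0]
    z=d.ravel().astype(float)
    X=np.c_[n_*z[:,None],z]
    W=(X-np.array(c['t']))@np.array(c['R'])
    W[z==0]=np.nan
    return p,d,W.reshape(420,560,3)
E
python3 - <<'E'
from h import *
for n in('top','side'):
    p,d,W=grab(n,n+'0.png'); np.savez(n+'0.npz',p=p,W=W)
    c=optics.camera_params(n); print(n,-np.array(c['R']).T@np.array(c['t']))
print(ctrl.tcp_to_tips,sensors.read_state()['t'])
E
```

```text
pics
top [ 405.10201041   25.39626441 1203.74305752]
side [  640.15468501 -1056.85195299   689.97933806]
25.0 0.1
```

View pics/top0.png

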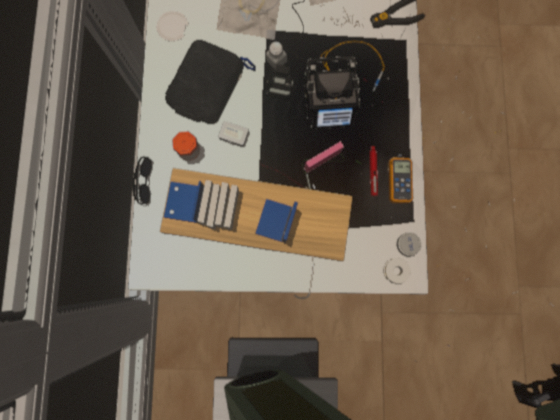

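View pics/side0.png

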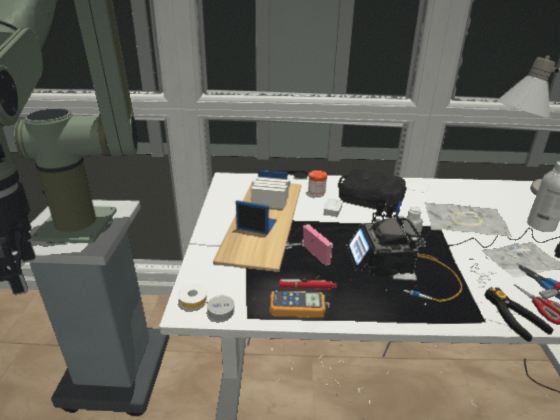

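The top view shows the board running from (165,200) to (350,230), with the fixed bookend at (182,202) and the cartons at (200-236,205). The fallen bookend's plate is at (275,220), and its raised foot edge runs from (297,203) to (290,243). The pink look-alike is at (325,155). Next I measure these.

```bash
cat > m.py <<'E'
from h import *
def fit(pts):
    r=cv2.minAreaRect(pts[:,:2].astype(np.float32)); return np.round(cv2.boxPoints(r),1).tolist(), np.round(r[0],1), np.round(r[1],1)
def masks(p,W):
    hsv=cv2.cvtColor(p,cv2.COLOR_RGB2HSV); H,S,V=[hsv[...,i].astype(int) for i in range(3)]
    reg=(W[...,0]>180)&(W[...,0]<520)&(W[...,1]>-250)&(W[...,1]<400)
    return (H>100)&(H<125)&(S>110)&reg, (S<60)&(V>110)&reg&(W[...,2]>50)&(W[...,2]<100)
E
python3 - <<'E'
from m import *
for n in('top','side'):
    f=np.load(n+'0.npz');p,W=f['p'],f['W']
    b,c=masks(p,W)
    for nm,m in(('blue',b),('white',c)):
        k,L=cv2.connectedComponents(m.astype(np.uint8))
        for i in range(1,k):
            q=W[L==i]
            if len(q)<25: continue
            print(n,nm,len(q),'z',np.percentile(q[:,2],[1,25,50,75,99]).round(1),*fit(q))
            if nm=='blue':
                for lo,hi in((8,24),(85,120)):
                    s=q[(q[:,2]>lo)&(q[:,2]<hi)]
                    if len(s)>8: print('   z',lo,hi,len(s),*fit(s), s.mean(0).round(1))
p=np.load('top0.npz')['p'];W=np.load('top0.npz')['W']
hsv=cv2.cvtColor(p,cv2.COLOR_RGB2HSV)
m=(abs(W[...,2]-12)<6)&(hsv[...,0]<22)&(hsv[...,0]>8)&(hsv[...,1]>90)&(W[...,0]<520)&(W[...,0]>150)
k,L,st,_=cv2.connectedComponentsWithStats(m.astype(np.uint8)); i=1+np.argmax(st[1:,4])
print('board',*fit(W[L==i]),np.median(W[L==i][:,2]))
cv2.imwrite('pics/z.png',cv2.resize(p[165:270,150:360,::-1],None,fx=3.8,fy=3.8,interpolation=cv2.INTER_CUBIC))
p=np.load('side0.npz')['p']
E
```

```text
top blue 36 z [14.1 17.9 19.1 20.7 23.3] [[509.29998779296875, -6.0], [517.4000244140625, -7.800000190734863], [526.2000122070312, 32.099998474121094], [518.0999755859375, 33.900001525878906]] [517.8  13.1] [40.9  8.3]
   z 8 24 36 [[509.29998779296875, -6.0], [517.4000244140625, -7.800000190734863], [526.2000122070312, 32.099998474121094], [518.0999755859375, 33.900001525878906]] [517.8  13.1] [40.9  8.3] [516.1   8.4  19.3]
side blue 30 z [ 58.8  83.4  99.2 105.7 107.8] [[503.3999938964844, -21.100000381469727], [517.2999877929688, -29.700000762939453], [520.9000244140625, -23.700000762939453], [507.1000061035156, -15.199999809265137]] [512.2 -22.4] [ 7.  16.3]
   z 85 120 22 [[504.3999938964844, -21.700000762939453], [517.2999877929688, -29.700000762939453], [520.9000244140625, -23.700000762939453], [508.0, -15.800000190734863]] [512.6 -22.7] [ 7.  15.2] [511.1 -21.4 101.2]
board [[456.8999938964844, -184.6999969482422], [519.0, -185.3000030517578], [524.0, 269.20001220703125], [461.8999938964844, 269.8999938964844]] [490.5  42.3] [454.6  62.1] 12.625778236010941
```

View pics/z.png

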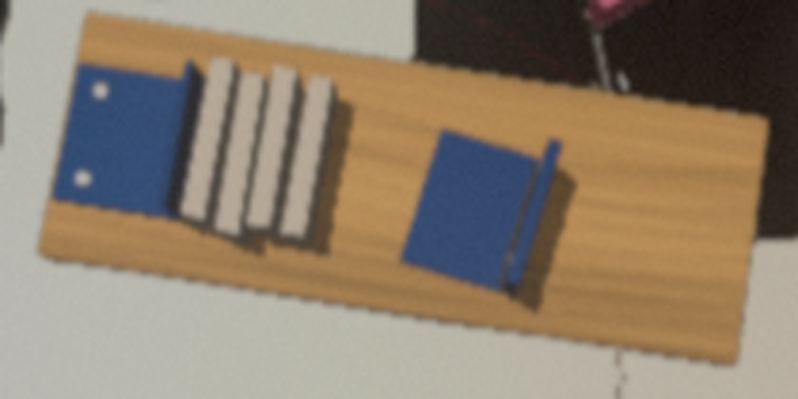

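The zoom shows four cartons at zoom columns 185-335, the fallen plate at (470,210), and the foot as a thin strip from (550,145) to (515,285). My region limits were too small, so I widen them.

```bash
cat > m.py <<'E'
from h import *
def fit(q):
    r=cv2.minAreaRect(q[:,:2].astype(np.float32)); return 'box',np.round(cv2.boxPoints(r)).astype(int).tolist(), 'c',np.round(r[0],1),'size', np.round(r[1],1)
def masks(p,W):
    hsv=cv2.cvtColor(p,cv2.COLOR_RGB2HSV); H,S,V=[hsv[...,i].astype(int) for i in range(3)]
    reg=(W[...,0]>380)&(W[...,0]<720)&(W[...,1]>-250)&(W[...,1]<400)
    return (H>100)&(H<125)&(S>110)&reg, (S<70)&(V>90)&reg&(W[...,2]>66)&(W[...,2]<86), reg&(H<24)&(H>6)&(S>80)&(abs(W[...,2]-12)<6)
def report(p,W,n):
    b,c,w=masks(p,W)
    for nm,m in(('blue',b),('white',c),('wood',w)):
        k,L=cv2.connectedComponents(m.astype(np.uint8))
        for i in range(1,k):
            q=W[L==i]
            if len(q)<60: continue
            print(n,nm,len(q),'z',np.percentile(q[:,2],[2,50,98]).round(1),*fit(q))
            if nm=='blue':
                for lo,hi in((8,30),(90,120)):
                    s=q[(q[:,2]>lo)&(q[:,2]<hi)]
                    if len(s)>8: print('   z',lo,hi,len(s),*fit(s))
E
python3 - <<'E'
from m import *
for n in('top','side'):
    f=np.load(n+'0.npz');report(f['p'],f['W'],n)
W=np.load('top0.npz')['W']
print(W[[116,145,155,155,145],[358,185,325,300,235]].round())
E
```

```text
top blue 917 z [18.2 22.8 98.3] box [[551, 213], [644, 200], [657, 290], [564, 303]] c [604.3 251.7] size [91. 94.]
   z 8 30 857 box [[555, 229], [647, 217], [657, 291], [564, 303]] c [605.8 259.9] size [74.4 93.1]
   z 90 120 59 box [[551, 213], [633, 202], [634, 207], [552, 218]] c [592.6 210. ] size [ 5.3 82.6]
top blue 827 z [14.6 18.8 23.4] box [[508, -6], [597, -31], [615, 32], [527, 58]] c [561.7  13.1] size [65.9 92.2]
   z 8 30 827 box [[508, -6], [597, -31], [615, 32], [527, 58]] c [561.7  13.1] size [65.9 92.2]
top blue 80 z [104.  108.1 112.3] box [[504, -18], [592, -44], [594, -38], [505, -13]] c [548.7 -28.4] size [ 5.7 92.1]
   z 90 120 80 box [[504, -18], [592, -44], [594, -38], [505, -13]] c [548.7 -28.4] size [ 5.7 92.1]
top white 281 z [68.5 76.6 80.6] box [[545, 191], [651, 174], [654, 191], [548, 208]] c [599.4 191. ] size [ 17.3 107. ]
top white 567 z [68.4 76.5 80.7] box [[533, 146], [647, 133], [651, 170], [537, 183]] c [592.  157.8] size [ 37.5 114.3]
top white 272 z [68.8 76.5 80.9] box [[534, 123], [641, 108], [643, 124], [536, 139]] c [588.8 123.4] size [
[... 426 characters left out ...]
[598.1 206.8] size [10.8 96. ]
side blue 246 z [ 16.5  89.7 108.3] box [[504, -23], [597, -50], [620, 29], [527, 56]] c [561.8   3.1] size [82.4 96.7]
   z 8 30 54 box [[576, -42], [597, -48], [619, 30], [597, 36]] c [597.1  -6.3] size [80.6 22.1]
   z 90 120 123 box [[505, -23], [593, -49], [597, -36], [509, -9]] c [551.  -29.3] size [13.9 91.5]
side white 532 z [67.1 74.9 78.2] box [[531, 116], [646, 105], [656, 207], [541, 218]] c [593.7 161.2] size [102.5 116. ]
side wood 3029 z [ 8.4 11.7 14.5] box [[454, -180], [632, -206], [702, 288], [524, 313]] c [578.2  53.8] size [498.5 180.1]
[[ 867. -225.    0.]
 [ 747.  248.   75.]
 [ 731. -122.   66.]
 [ 748.  -60.    1.]
 [ 771.  122.    7.]]
```

```bash
cat > t.py <<'E'
from m import *
def R(d,tilt=0,s=1):
    d=np.array([d[0],d[1],0]);d/=np.linalg.norm(d); u=np.array([0,0,1.])
    z=np.sin(tilt)*d-np.cos(tilt)*u; x=np.cos(tilt)*d+np.sin(tilt)*u
    x=s*x; return np.c_[x,np.cross(z,x),z]
E
python3 - <<'E'
from t import *
d=np.array([.276,.961,0]);o=np.array([547.5,-34.5,0])
best=None
for s in(1,-1):
    q=ctrl.solve_ik(list(o+65*d+[0,0,220]),R(d,0,s)); print(s,None if q is None else np.round(q,2))
    r=R([.137,.9905],.35,s); q2=ctrl.solve_ik([560,-80,60],r);print(None if q2 is None else np.round(q2,2))
    if q is not None and (best is None or abs(q[5])<best[0]): best=(abs(q[5]),s)
s=best[1];print(s)
ctrl.gripper_to(0,20); print(ctrl.tcp_to_tips)
P=lambda a,z:list(o+a*d+[0,0,z])
ctrl.move_ptp(P(65,220),R(d,0,s))
ctrl.move_l(P(65,113),vel=150)
print(ctrl.move_l(P(-48,113),vel=60), sensors.read_state()['force'])
ctrl.move_l(P(-48,260),vel=200)
p,d_,W=grab('side','side1.png');report(p,W,'side')
p,d_,W=grab('top','top1.png');report(p,W,'top')
print(sensors.read_state()['t'],sensors.read_state()['q'])
E
```

```text
1 [-0.1   0.19  1.57 -0.    1.38  0.18]
[-0.48  0.43  1.68  0.36  1.18 -0.51]
-1 None
[-0.48  0.43  1.68  0.36  1.18  2.64]
1
25.0
False [-0.32590047 -0.76836522 -0.40384319]
side blue 157 z [19.8 88.3 97.4] box [[549, 210], [645, 194], [674, 370], [579, 386]] c [611.8 290. ] size [178.9  96.7]
   z 8 30 10 box [[600, 370], [646, 365], [647, 375], [601, 380]] c [623.5 372.5] size [10.3 46.3]
   z 90 120 66 box [[551, 210], [645, 194], [647, 205], [553, 222]] c [598.8 207.9] size [11.6 95.2]
side blue 255 z [ 16.   82.8 108. ] box [[502, -29], [597, -50], [615, 33], [520, 54]] c [558.5   1.8] size [85.2 97. ]
   z 8 30 65 box [[542, -35], [594, -49], [616, 32], [564, 46]] c [579.2  -1.3] size [83.6 53.5]
   z 90 120 120 box [[505, -22], [594, -49], [597, -39], [508, -11]] c [551.  -30.2] size [10.8 92.7]
side white 539 z [66.9 74.8 78.4] box [[531, 116], [647, 105], [657, 210], [542, 221]] c [594.2 163. ] size [105.8 115.7]
side wood 3022 z [ 8.2 11.8 14.5] box [[455, -181], [633, -205], [702, 290], [524, 315]] c [578.6  54.8] size [500.3 179.1]
top blue 914 z [17.6 22.8 98.8] box [[5
[... 848 characters left out ...]
z [69.3 76.6 80.7] box [[540, 146], [647, 132], [649, 149], [542, 162]] c [594.1 147.1] size [ 16.6 108. ]
top white 281 z [69.6 76.5 81. ] box [[535, 167], [644, 153], [646, 170], [537, 184]] c [590.5 168.4] size [ 16.7 109.2]
top white 272 z [68.4 76.7 81.7] box [[534, 123], [640, 107], [643, 124], [537, 140]] c [588.4 123.5] size [ 16.7 107.1]
top wood 4142 z [ 7.7 12.7 17.1] box [[476, -35], [657, -60], [706, 291], [525, 316]] c [590.7 128. ] size [354.9 182.8]
top wood 1339 z [ 7.7 12.9 17.2] box [[455, -181], [569, -197], [589, -63], [474, -46]] c [ 521.5 -121.9] size [135.8 115.7]
7.1167 [-3.10014074e-01  1.09396303e-01  1.58775383e+00 -2.26588011e-05
  1.44862210e+00 -3.03211495e-02]
```

View pics/side1.png

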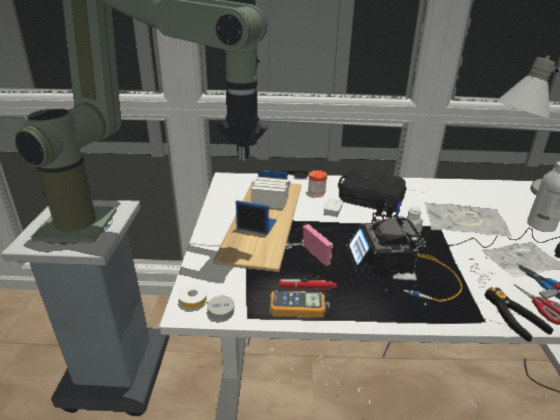

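The bookend is still lying at (255,215), unchanged. I repeat the push in steps and watch the force.

Run:
```python
from t import *
d=np.array([.276,.961,0]);o=np.array([547.5,-34.5,0])
P=lambda a,z:list(o+a*d+[0,0,z])
ctrl.move_l(P(60,200),vel=250)
ctrl.move_l(P(60,111),vel=200)
for a in (22,12,2,-8):
    ctrl.move_l(P(a,111),vel=60); s=sensors.read_state(); print(a,s['force'].round(2) if hasattr(s['force'],'round') else s['force'],np.round(s['eef_pos'],1))
p,_,W=grab('side','side2.png')
cv2.imwrite('pics/side2c.png',cv2.resize(p[120:290,160:350,::-1],None,fx=3.5,fy=3.5))
print(s['t'],s['grip_width'])
```

```text
22 [ 0.61  1.03 -0.8 ] [553.5 -13.4 111. ]
12 [ 0.34  0.9  -0.11] [550.7 -23.2 111. ]
2 [ 0.2  -0.36  1.15] [548.  -32.9 111. ]
-8 [ 0.79 -0.2  -0.52] [545.2 -42.6 111. ]
10.0833 -0.1822976369984073
```

View pics/side2c.png

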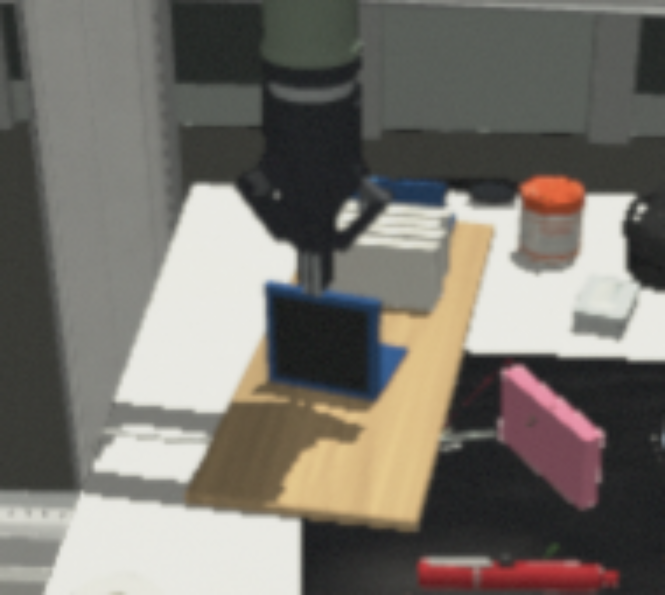

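The fingers sit behind the foot at (310,290), on the row side. The foot looks only slightly tilted, so I measure its tilt while pushing further.

Run:
```python
from t import *
d=np.array([.276,.961,0]);o=np.array([547.5,-34.5,0])
P=lambda a,z:list(o+a*d+[0,0,z])
def look(lbl):
    for n in('top','side'):
        p,_,W=grab(n); b,_,_=masks(p,W); q=W[b]; q=q[(q[:,1]<90)&(q[:,1]>-200)]
        a=(q[:,:2]-o[:2])@d[:2]
        out=[]
        for lo,hi in((14,30),(30,50),(50,70),(70,85),(85,100),(100,125)):
            m=(q[:,2]>lo)&(q[:,2]<hi)
            if m.sum()>5: out.append((lo,int(m.sum()),*np.percentile(a[m],[5,50,95]).round().astype(int).tolist()))
        print(lbl,n,out)
look(-8)
for x in(-20,-32,-44):
    ctrl.move_l(P(x,111),vel=60); print(np.round(sensors.read_state()['force'],2)); look(x)
print(sensors.read_state()['t'])
```

```text
-8 top [(14, 372, 18, 67, 81), (100, 43, 2, 6, 9)]
-8 side [(14, 75, 0, 25, 76), (30, 28, 1, 3, 5), (50, 27, -1, 2, 5), (70, 14, 0, 2, 7), (85, 25, 0, 3, 6), (100, 85, 0, 3, 8)]
[ 0.69  0.1  -0.05]
-20 top [(14, 457, 48, 64, 80), (100, 55, 3, 6, 9)]
-20 side [(14, 76, -1, 31, 76), (30, 29, 0, 2, 6), (50, 30, -1, 3, 5), (70, 16, -2, 3, 6), (85, 26, 0, 3, 5), (100, 70, 0, 3, 8)]
[ 0.07  0.36 -0.37]
-32 top [(14, 674, 31, 55, 79)]
-32 side [(14, 76, 1, 31, 77), (30, 28, 0, 2, 4), (50, 28, 0, 3, 7), (70, 12, 0, 2, 5), (85, 21, 0, 3, 5), (100, 69, -1, 3, 9)]
[-0.72  0.6   0.62]
-44 top [(14, 838, 19, 49, 79)]
-44 side [(14, 74, 0, 33, 75), (30, 29, 0, 3, 5), (50, 24, 0, 3, 5), (70, 17, 0, 3, 5), (85, 20, 1, 3, 5), (100, 65, 0, 3, 9)]
11.5833
```

No contact occurred, so the fingers seem to pass above or beside the foot. I check where the fingertips really are in the camera data.

Run:
```python
from t import *
s=sensors.read_state();print(np.round(s['eef_pos'],1),np.round(s['eef_rot'],3).tolist(),s['grip_width'])
for n in('side','top'):
    p,_,W=grab(n,n+'3.png')
    b,_,_=masks(p,W)
    m=(abs(W[...,0]-s['eef_pos'][0])<90)&(abs(W[...,1]-s['eef_pos'][1])<90)&(W[...,2]>70)&(~b)
    q=W[m]
    for lo in range(70,260,12):
        k=q[(q[:,2]>=lo)&(q[:,2]<lo+12)]
        if len(k)>3: print(n,lo,len(k),np.percentile(k[:,:2],[5,50,95],axis=0).round().tolist())
p=cv2.imread('pics/side3.png');cv2.imwrite('pics/side3c.png',cv2.resize(p[130:250,190:310],None,fx=5,fy=5,interpolation=cv2.INTER_CUBIC))
```

```text
[535.4 -76.9 111. ] [[0.276, 0.961, 0.0], [0.961, -0.276, 0.0], [0.0, 0.0, -1.0]] 0.003548537747415666
side 70 109 [[509.0, -45.0], [547.0, -33.0], [594.0, -20.0]]
side 82 80 [[509.0, -46.0], [562.0, -37.0], [594.0, -20.0]]
side 94 37 [[503.0, -44.0], [559.0, -35.0], [597.0, -16.0]]
side 106 5 [[535.0, -83.0], [559.0, -43.0], [595.0, -30.0]]
side 118 33 [[524.0, -90.0], [537.0, -86.0], [548.0, -80.0]]
side 130 39 [[523.0, -89.0], [537.0, -87.0], [548.0, -79.0]]
side 142 45 [[523.0, -90.0], [537.0, -86.0], [550.0, -79.0]]
side 154 60 [[507.0, -94.0], [534.0, -87.0], [557.0, -77.0]]
side 166 125 [[502.0, -97.0], [531.0, -83.0], [565.0, -60.0]]
side 178 119 [[492.0, -100.0], [528.0, -86.0], [573.0, -61.0]]
side 190 128 [[484.0, -103.0], [530.0, -90.0], [583.0, -67.0]]
side 202 194 [[482.0, -103.0], [539.0, -91.0], [593.0, -67.0]]
side 214 155 [[499.0, -99.0], [540.0, -91.0], [578.0, -77.0]]
side 226 103 [[502.0, -96.0], [547.0, -89.0], [575.0, -78.0]]
side 238 59 [[510.0, -115.0], [552.0, -106.0], [572.0, -89.0]]
side 250 125 [[505.0, -116.0], [540.0, -110.0], [570.0, -90.0]]
top 106 4 [[548.0, -28.0], [559.0, -27.0], [564.0, -24.0]]
top 166 4 [[512.0, -60.0], [515.0, -59.0], [516.0, -58.0]]
top 178 6 [[499.0, -60.0], [508.0, -59.0], [512.0, -55.0]]
top 190 10 [[490.0, -77.0], [496.0, -61.0], [505.0, -58.0]]
top 202 76 [[478.0, -76.0], [485.0, -61.0], [497.0, -53.0]]
top 214 30 [[487.0, -71.0], [494.0, -66.0], [501.0, -62.0]]
top 226 20 [[497.0, -76.0], [501.0, -65.0], [505.0, -58.0]]
top 238 9 [[500.0, -78.0], [501.0, -67.0], [512.0, -52.0]]
top 250 18 [[501.0, -89.0], [506.0, -59.0], [525.0, -43.0]]
```

View pics/side3c.png

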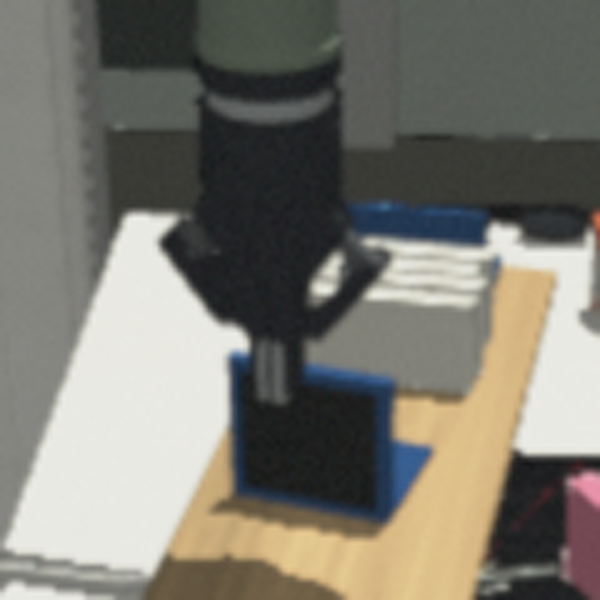

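The side view shows the finger bottoms at about z = 110, near (275,400) in the crop. That is about 24 mm higher than commanded, which explains why they passed over the foot. I go back and push with TCP z = 90.

Run:
```python
from t import *
d=np.array([.276,.961,0]);o=np.array([547.5,-34.5,0])
P=lambda a,z:list(o+a*d+[0,0,z])
ctrl.move_l(P(-44,140),vel=200)
ctrl.move_l(P(60,140),vel=250)
print(ctrl.move_l(P(60,90),vel=120,threshold=8))
for a in (10,-10,-25,-40):
    ctrl.move_l(P(a,90),vel=60); print(a,np.round(sensors.read_state()['force'],2))
ctrl.hold(.3)
ctrl.move_l(P(-40,200),vel=250)
for n in('side','top'):
    p,_,W=grab(n,n+'4.png');report(p,W,n)
print(sensors.read_state()['t'])
```

```text
False
10 [-0.7   0.86  0.41]
-10 [0.13 0.59 1.1 ]
-25 [ 0.38 -0.31 -0.09]
-40 [-0.1  -0.05  0.62]
side blue 158 z [18.8 87.6 97.8] box [[550, 209], [645, 193], [674, 370], [579, 386]] c [612.2 289.3] size [179.6  96.1]
   z 8 30 11 box [[600, 367], [644, 361], [646, 375], [602, 381]] c [623.4 371.2] size [14.1 44.3]
   z 90 120 65 box [[550, 211], [645, 193], [647, 205], [553, 223]] c [598.7 207.9] size [12.7 96.2]
side blue 605 z [28.3 62.5 96. ] box [[501, -31], [588, -56], [591, -46], [504, -21]] c [545.9 -38.6] size [10.5 90.4]
   z 8 30 25 box [[505, -29], [588, -54], [590, -47], [507, -22]] c [547.2 -38.1] size [ 7.4 86.8]
   z 90 120 63 box [[503, -32], [588, -55], [590, -48], [505, -26]] c [546.3 -40.1] size [ 6.9 87.6]
side blue 608 z [18.2 21.7 24.2] box [[474, -114], [567, -143], [595, -52], [503, -23]] c [534.6 -83.1] size [95.7 97.4]
   z 8 30 608 box [[474, -114], [567, -143], [595, -52], [503, -23]] c [534.6 -83.1] size [95.7 97.4]
side white 534 z [66.8 74.8 78.4] box [[532, 116], [646, 104], [657, 209], [542, 220]] c [594.1 162.2] size [105.2 115.1]
side wood 2340 z 
[... 797 characters left out ...]
ox [[468, -55], [484, -97], [564, -67], [548, -24]] c [516.1 -60.7] size [85.6 45.2]
top white 288 z [68.4 76.5 80.8] box [[545, 190], [651, 174], [654, 191], [548, 207]] c [599.5 190.7] size [ 16.9 107.3]
top white 569 z [68.  76.6 80.8] box [[533, 146], [647, 132], [652, 169], [538, 184]] c [592.4 158. ] size [ 37.5 114.5]
top white 273 z [68.8 76.5 80.7] box [[534, 123], [640, 107], [643, 124], [537, 139]] c [588.4 123.5] size [ 16.5 107. ]
top wood 4977 z [ 7.8 12.7 17.1] box [[477, -21], [658, -47], [705, 290], [524, 316]] c [591.4 134.5] size [340.2 182.8]
top wood 824 z [ 8.1 12.9 17.1] box [[456, -173], [555, -187], [575, -44], [476, -30]] c [ 515.7 -108.5] size [143.9  99.9]
16.3667
```

View pics/side4.png

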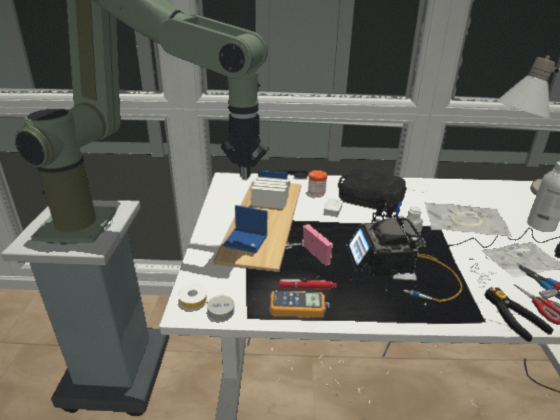

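The bookend now stands upright, with the plate at (252,220) and the foot toward (245,240). I tilt the tool, spread the fingers, touch down on the foot to find the real height, and start pushing.

Run:
```python
from t import *
d=np.array([.276,.961,0]);o=np.array([547,-34.5,0])
P=lambda a,z:list(o+a*d+[0,0,z])
r=R(d,np.radians(25))
ctrl.gripper_to(50,20)
ctrl.move_l(P(-42,115),rot=r,vel=200)
hit=ctrl.move_l(P(-42,22),vel=60,threshold=4); s=sensors.read_state(); z=s['eef_pos'][2]
print(hit,np.round(s['eef_pos'],1),np.round(s['force'],1),s['grip_width'])
if hit:
    ctrl.move_l(P(-42,z+4.5),vel=40)
    for a in(-30,-22,-14,-6):
        ctrl.move_l(P(a,z+4.5),vel=40); print(a,np.round(sensors.read_state()['force'],1))
    for n in('side','top'):
        p,_,W=grab(n,n+'5.png')
        b,_,_=masks(p,W); q=W[b&(W[...,1]<120)]
        for lo,hi in((30,50),(85,120)):
            k=q[(q[:,2]>lo)&(q[:,2]<hi)]
            if len(k)>8: print(n,lo,*fit(k))
print(sensors.read_state()['t'])
```

```text
False [535.7 -75.   22.4] [ 0.5 -0.1  0.7] 49.935569376212605
19.1833
```

Run:
```python
from t import *
d=np.array([.276,.961,0]);o=np.array([547,-34.5,0])
p,_,W=grab('side','side5.png'); b,_,_=masks(p,W)
v=np.where(b&(W[...,1]<90));print(v[0].min(),v[0].max(),v[1].min(),v[1].max())
hsv=cv2.cvtColor(p,cv2.COLOR_RGB2HSV)
m=(hsv[...,1]<90)&(W[...,0]>480)&(W[...,0]<600)&(W[...,1]<-35)&(W[...,1]>-170)&(W[...,2]>26)
q=W[m];a=(q[:,:2]-o[:2])@d[:2]; w=(q[:,:2]-o[:2])@np.array([d[1],-d[0]])
for lo in range(26,130,8):
    k=(q[:,2]>=lo)&(q[:,2]<lo+8)
    if k.sum()>2: print(lo,k.sum(),np.percentile(a[k],[5,50,95]).round(),np.percentile(w[k],[5,95]).round())
cv2.imwrite('pics/side5c.png',cv2.resize(p[150:270,190:310,::-1],None,fx=5,fy=5,interpolation=cv2.INTER_CUBIC))
```

```text
209 251 224 265
26 12 [-58.  -9.  -2.] [-29.  52.]
34 17 [-63. -59.  -6.] [-28.  49.]
42 30 [-67. -61.  -5.] [-31.  51.]
50 29 [-71. -61.  -3.] [-29.  49.]
58 24 [-76. -67.  -3.] [-27.  50.]
66 44 [-79. -76.  -4.] [-44.  51.]
74 75 [-82. -71.  -4.] [-45.  54.]
82 51 [-92. -83.  -5.] [-48.  58.]
90 65 [-94. -86.  -1.] [-22.  59.]
98 33 [-102.  -92.  -80.] [-19.  61.]
106 45 [-106.  -97.  -87.] [-16.  67.]
114 58 [-105.  -96.  -88.] [16. 68.]
122 56 [-104.  -90.  -79.] [31. 66.]
```

View pics/side5c.png

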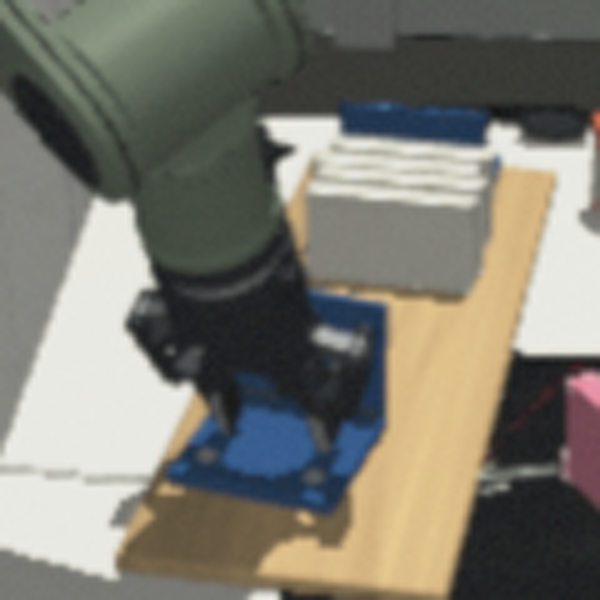

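The fingertips at (225,435) and (320,445) hover just above the foot, behind the plate, with about 30 mm still to go to the plate. I finish the guarded descent and push.

Run:
```python
from t import *
d=np.array([.276,.961,0]);o=np.array([547,-34.5,0])
P=lambda a,z:list(o+a*d+[0,0,z])
hit=ctrl.move_l(P(-42,8),vel=30,threshold=5); s=sensors.read_state(); z=s['eef_pos'][2]
print(hit,np.round(s['eef_pos'],1),np.round(s['force'],1))
if hit:
    z+=4
    ctrl.move_l(P(-42,z),vel=40)
    for a in(-20,-8,0,10,20):
        ctrl.move_l(P(a,z),vel=50); print(a,np.round(sensors.read_state()['force'],1))
    for n in('side','top'):
        p,_,W=grab(n,n+'6.png')
        b,_,_=masks(p,W); q=W[b&(W[...,1]<120)]
        for lo,hi in((8,26),(30,50),(85,120)):
            k=q[(q[:,2]>lo)&(q[:,2]<hi)]
            if len(k)>8: print(n,lo,*fit(k))
print(z,sensors.read_state()['t'])
```

```text
True [536.1 -75.2  18. ] [-1.   0.1  4.9]
-20 [-0.2  1.1 -0.1]
-8 [-0.3 -0.9  0.8]
0 [ 0.4 -3.4 -0.1]
10 [ 1.  -2.8  0.8]
20 [-0.5 -1.9 -0.4]
side 8 box [[482, -86], [577, -113], [602, -22], [507, 5]] c [542.1 -54.1] size [94.3 98.6]
side 30 box [[527, -8], [591, -36], [597, -21], [534, 7]] c [562.1 -14.5] size [16.3 69.3]
top 8 box [[503, -30], [569, -47], [573, -31], [507, -14]] c [537.9 -30.4] size [16.5 67.9]
21.996557733648416 21.8917
```

It is being pushed with 2–3 N, and its yaw is kept. I continue while turning it square to the board, then close up with a guarded move.

Run:
```python
from t import *
F=np.array([600.5,201.6,0]);r=np.array([.137,.9905,0]);z=np.array([0,0,22.])
T=lambda s,off=10:list(F+(s-off)*r+z)
Rr=R(r,np.radians(25))
ctrl.move_l(T(-114),rot=Rr,vel=50); print(np.round(sensors.read_state()['force'],1))
def look(l):
    p,_,W=grab('side',f'side{l}.png'); np.savez(f'side{l}.npz',p=p,W=W); b,c,_=masks(p,W)
    m=b&(W[...,2]<26)&(W[...,1]<150)
    print('foot',*fit(W[m])); print('row',*fit(W[c]))
look(7)
print(ctrl.move_l(T(-80),vel=40,threshold=8)); s=sensors.read_state(); print(np.round(s['eef_pos'],1),np.round(s['force'],1))
if (np.array(s['eef_pos'])-F)@r>-92:
    print(ctrl.move_l(T(-58),vel=25,threshold=7)); s=sensors.read_state(); print(np.round(s['eef_pos'],1),np.round(s['force'],1),'s',(np.array(s['eef_pos'])-F)@r)
look(8); print(s['t'])
```

```text
[-1.1 -5.4  4.3]
foot box [[523, -5], [620, -17], [632, 79], [535, 91]] c [577.2  37.2] size [97.2 97.6]
row box [[516, 45], [713, -72], [818, 104], [621, 221]] c [667.   74.2] size [204.9 228.5]
False
[588.  111.6  22. ] [-0.5 -4.9  1.6]
False
[591.1 132.5  21.9] [-0.9 -8.5  2.9] s -69.7241651739262
foot box [[532, 53], [626, 40], [640, 133], [545, 146]] c [585.8  93.1] size [94.3 95.4]
row box [[526, 187], [586, -177], [714, -155], [655, 208]] c [620.1  15.7] size [130.5 368.1]
26.1083
```

```bash
python3 -c "
import cv2
p=cv2.imread('pics/side8.png');cv2.imwrite('pics/side8c.png',cv2.resize(p[140:260,200:320],None,fx=5,fy=5,interpolation=cv2.INTER_CUBIC))"
```

```text
(no output)
```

View pics/side8c.png

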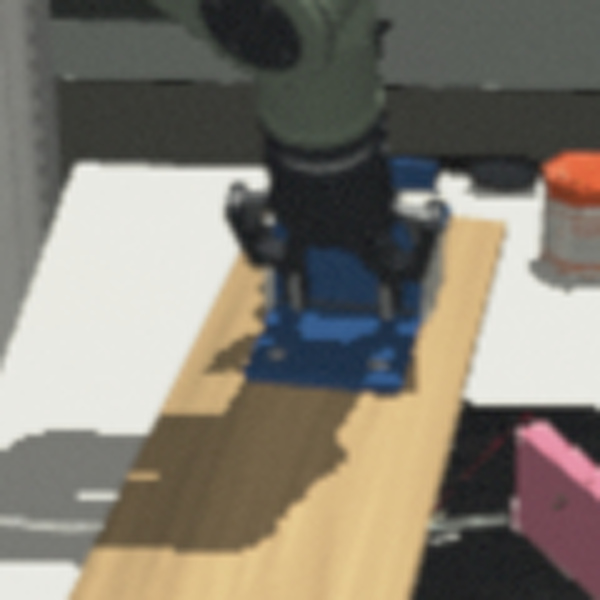

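The bookend is square, with the plate at (345,270), and is reaching the cartons. The force is rising, so I press on gently until it is firm, then check.

Run:
```python
from t import *
F=np.array([600.5,201.6,0]);r=np.array([.137,.9905,0])
for i in range(4):
    e=np.array(sensors.read_state()['eef_pos']); h=ctrl.move_l(list(e+2*r),vel=15,threshold=7)
    s=sensors.read_state(); print(h,'s',round((np.array(s['eef_pos'])-F)@r,1),np.round(s['force'],1))
    if h or np.linalg.norm(s['force'])>14: break
ctrl.hold(.2); print(np.round(sensors.read_state()['force'],1))
p,_,W=grab('top','top9.png'); b,c,_=masks(p,W); print(c.sum(), *fit(W[c]))
print(s['t'])
```

```text
False s -69.7 [-2.4 -8.7  3.8]
False s -69.7 [-2.3 -9.5  5. ]
False s -69.7 [-3.3 -9.5  4.6]
False s -69.7 [-2.5 -9.4  4.6]
[-3.2 -9.5  4.9]
1009 box [[534, 150], [648, 136], [655, 199], [541, 212]] c [594.6 174.2] size [ 63.4 114.6]
27.1583
```

Run:
```python
from t import *
F=np.array([600.5,201.6,0]);r=np.array([.137,.9905,0])
e=np.array(sensors.read_state()['eef_pos'])
h=ctrl.move_l(list(e+5*r),vel=20,threshold=9); s=sensors.read_state(); print(h,'s',round((np.array(s['eef_pos'])-F)@r,1),np.round(s['force'],1))
e=np.array(s['eef_pos'])
ctrl.move_l(list(e-25*r),vel=60)
ctrl.move_l(list(e-35*r+[0,0,110]),vel=150)
ctrl.move_l(list(e-200*r+[0,0,220]),vel=250)
for n in('side','top'):
    p,_,W=grab(n,n+'10.png'); b,c,_=masks(p,W); m=b&(W[...,2]<26)&(W[...,1]<170)&(W[...,1]>0)
    print(n,'foot',*fit(W[m])); c&=(W[...,1]>90)&(W[...,1]<230);print('row',*fit(W[c]))
    for yy in((90,170),(180,240)):
        k=W[b&(W[...,2]>88)&(W[...,1]>yy[0])&(W[...,1]<yy[1])]
        if len(k)>8: print('plate',*fit(k))
    y0,x0=(165,150) if n=='top' else(150,210)
    cv2.imwrite(f'pics/{n}10c.png',cv2.resize(p[y0:y0+100,x0:x0+130,::-1],None,fx=3,fy=3,interpolation=cv2.INTER_CUBIC))
cv2.imwrite('pics/f.png',cv2.hconcat([cv2.imread('pics/side10c.png'),cv2.imread('pics/top10c.png')]))
print(sensors.read_state()['t'])
```

```text
True s -70.0 [-0.5 -3.1  3.3]
side foot box [[533, 52], [628, 40], [640, 137], [545, 149]] c [586.4  94.5] size [97.5 95.2]
row box [[533, 149], [647, 130], [660, 206], [545, 225]] c [596.2 177.2] size [ 76.7 116.2]
plate box [[544, 136], [636, 124], [637, 136], [546, 148]] c [590.9 135.7] size [12.4 92. ]
plate box [[550, 205], [645, 194], [647, 208], [552, 219]] c [598.4 206.4] size [13.9 95.6]
top foot box [[534, 56], [626, 45], [635, 117], [543, 128]] c [584.6  86.6] size [72.4 93. ]
row box [[534, 150], [648, 136], [655, 199], [541, 213]] c [594.4 174.7] size [ 63.6 114.6]
plate box [[551, 214], [636, 202], [636, 206], [552, 219]] c [593.8 210.2] size [ 4.9 85.5]
30.1083
```

View pics/f.png

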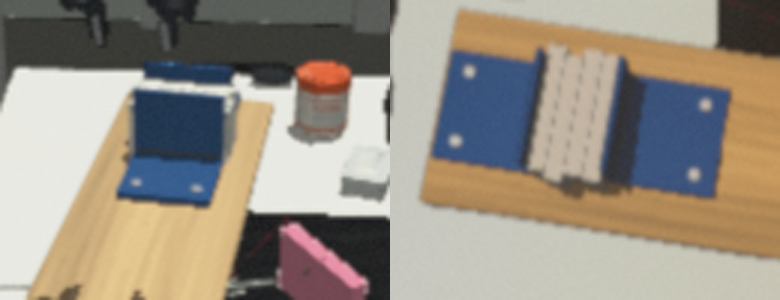

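The row is closed. The two plates measure 71 mm apart centre to centre, against 72 mm expected. The bookend is square to within about 1° and the gripper is clear, so I hand in.

```bash
python3 -c "
from plant import ctrl
print(ctrl.finish_job())"
```

```text
the job is handed in; nothing more can be done
None
```

The bookend stands on its foot again, pushed square against the cartons with the row closed up to within about 1 mm, and I handed the job in with the arm clear after about 30 s of robot time; no verdict came back.

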